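Shut up the stationery cabinet

TASK

Put the stationery cabinet away: with your fingertips push the pulled-out tray gently all the way home, and only then swing both doors fully shut over it. Just push, don't pinch or force or slam anything, and leave the pen cup, the glue bottle and the stapler where they stand.

Things in the scene. Friction and masses are not known exactly. Their poses are not given: they have to be found in the camera images.
- cabinet: Low grey desktop cabinet, fixed to the table: 240 mm deep, 330 mm wide, 115 mm high. Origin at table height under the middle of its front edge; its x axis points into the cabinet (away from the opening), y to the left as one faces the opening, z up. The front, with the opening, lies at x = 0 of this frame and faces roughly toward the robot. The roof reaches to x = 0, so a finger pointing down cannot go in under it, and need not.
- tray (a joint): How far the tray is pulled out, m: 0 = fully home (hard stop), up to 0.17. It slides along the cabinet's -x as it comes out, with about 2 N of friction, and stays where it is left.
- tray_front (a point): Middle of the top edge of the tray's blue front panel, on its outer face, 95 mm above the table. The panel is upright, 250 mm wide, 80 mm high (15 to 95 mm above the table), 8 mm thick. Behind it the grey tray, 230 mm wide, holds envelopes up to about 60 mm above the table. When fully home the panel's outer face stands 4 mm in front of the cabinet's front (x = -4 mm in the cabinet's frame), at y = 0.
- left_door (a joint): Angle of the left door (the cabinet's +y side), rad: 0 = shut across the front (hard stop), about 1.57 = standing straight out, at most 2.1. Stiff hinge with vertical axis (about 0.1 N m, 1 N at the free edge), stays where it is left.
- left_door_push (a point): Point on the outer face of the left green door, at its top edge, 115 mm from the hinge axis. The door is a flat panel 8 mm thick, its free edge 153 mm from the hinge axis, from 10 to 110 mm above the table, hinge axis in the middle of its thickness. The outer face is the one that looks away from the cabinet when shut; when the door is open it looks outward, to the cabinet's left. Pushing on that face swings the door shut.
- left_door_hinge (a point): Hinge axis of the left door, 110 mm above the table; at x = -12 mm, y = 157 mm in the cabinet's frame.
- right_door (a joint): Angle of the right door (the cabinet's -y side), the mirror image of the left: 0 = shut (hard stop), about 1.57 = straight out, at most 2.1.
- right_door_push (a point): The same point on the outer face of the right door: top edge, 115 mm from its hinge axis. When the door is open this face looks outward, to the cabinet's right.
- right_door_hinge (a point): Hinge axis of the right door, 110 mm above the table; at x = -12 mm, y = -157 mm in the cabinet's frame.
- pen_cup: Black round pen cup with four pens, loose, 74 mm across, 161 mm high with the pens, standing on the table to one side of the cabinet's front (either side, the other loose thing on the other), its centre 300 to 335 mm from the cabinet's middle line. Origin at the centre of its underside. Leave alone.
- glue_jar: White glue bottle with orange cap, loose, 52 mm across, 100 mm high, standing on the table to one side of the cabinet's front (either side, the other loose thing on the other), its centre 300 to 335 mm from the cabinet's middle line. Origin at the centre of its underside. Leave alone.
- stapler: Red and black stapler, loose, 40 by 140 mm, 52 mm high, lying across the rear half of the cabinet's roof. Origin at the centre of its underside. Leave alone.

How it is judged:
By the outcome, as a careful person would: the job done as asked, in the order asked, and still so for the second after the job is handed in, with the robot touching nothing.
It also fails if it takes over 70 s, if anything falls off the work surface, if the arm or the gripper's body presses on something with over 40 N, if the wrist force passes 120 N, or if a joint passes its speed limit or range.

ROBOT

A 6-joint arm with a two-finger parallel gripper is mounted at the origin on the work surface. World frame = base frame: x ahead of the robot, y to its left, z up, the work surface at z = 0. Lengths are in m, angles in rad, forces in N, time in s.
With the tool pointing down it reaches from about 0.35 to 0.775 m from the base axis. Payload 5.5 kg.
Tool frame: the origin (TCP) lies between the finger pads; the fingertips stand 11 mm ahead of it and the grasp point (between the pads) lies 8 mm behind it (ctrl.tip_extent is the distance from the TCP to the fingertips, in m); y points along the fingers, z is the direction in which the jaws open and shut, and the axes are right-handed (so a half turn about y gives the same grasp; the last joint's range is limited). The gripper opens to 85 mm and grips with 20 to 120 N. Pads are 22 mm wide; open, the fingers measure 114 mm over their backs; the gripper's body (76 mm by 85 mm) begins 54 mm behind the grasp point. The pads swing forward as they close: fully open they stand 13 mm farther back than shut.
Start: joints at [-1.272, 0.313, 0.046, 1.304, 0, 1.431], TCP at [0.244, -0.521, 0.242] pointing down, gripper open.
Joint ranges: [-2.76, 2.76], [-0.86, 1.69], [-1.03, 1.26], [-2.2, 2.34], [-1.47, 1.5], [-3.14, 3.14]. Speed limits (rad/s): [2.57, 2.57, 3.14, 3.14, 3.14, 3.14].

INTERFACE

Orientations are given as a unit quaternion [x, y, z, w].
In Python, from rig import sensors, viewer, ticket, ctrl gives the robot as it stands.
- The arm moves only by the tool step_arm, never from a script. Its argument "steps" is a list of rows, each an object with "translation": the shift along the world's x, y, z in units of 15 cm (1.0 is 15 cm), a list of three; "dr": the turn, a rotation vector about the world's x, y, z in units of 0.5 rad (1.0 is 0.5 rad), a list of three; "grip": the closure in counts, from 0 (fully open) to 255 (shut). A call has 1 to 10 rows; each row is the pose to reach, as a shift and turn from the pose commanded when the call began; what a row does not reach only later rows make up. A row lasts 1/12 s, in which the tool goes at most 41.7 mm and 7.16 degrees, less where a joint would pass 70% of its speed; a pose out of reach is approached as far as the arm can. A call with a number of a shift or a turn outside -1 to 1 is refused whole. A call with a gripper value outside its range is refused whole. The fingers move at their own pace and stop on an object; "force" is the grip in N (left out, the last holds). Time passes only in rows, so rows that repeat a pose let the fingers close. It gives the time, the measured TCP pose, the force and the opening at its end, in the units of the state.
- sensors.observe(): the state, without advancing time (a new reading comes with each control period).
- viewer.snapshot(name): name is "side" or "top" or "wrist"; returns (picture, depth): 400x640x3 uint8, red, green, blue; 400x640 float32, m along the optical axis (not along the pixel's ray), 0 where there is no reading.
- viewer.camera_params(name): a dict with "intrinsics" (3x3 intrinsics, pixels), "extrinsics" (4x4, takes a point from world to camera coordinates); the wrist camera has in their place "tool_from_camera" (4x4, takes a point from camera to tool coordinates, whose origin is the TCP and whose axes are the tool frame's). Camera axes: x right, y down, z forward; pixel columns grow to the right and rows downward; lengths in m; the calibration is good to about 2 mm. A picture is of the moment at which its call begins: read the wrist's pose just before it. camera_params takes no time and is no camera call.
- ticket.sign_off(): hands the job in, once; it reports no verdict.
The state is a dict: "clock": time; "joints": joint angles; "qd": joint speeds; "effort": joint torques, N m; "tcp_pos": TCP position; "ee_rot": TCP orientation; "ft_force": force on the tool from outside, world axes, zero at the start; "wrist_torque": the same for the moment, N m; "width": opening from 0.0 (shut) to 1.0 (fully open).
Only numpy, scipy, OpenCV 4.12 (cv2) and the standard library are available. Lean on these libraries where they do the work, as an engineer would, in place of code of your own. Each camera call takes 0.05 s, during which the arm holds its last target. There are 200 camera calls.

## Working session

There is one attempt and no reset: what is moved stays moved. The work goes in short steps, Python scripts to look and compute and a tool call to move; the robot and the scene stay as the last step left them, time stands still between calls to the robot, and variables do not carry over. Pictures are saved under pics/ and viewed, about 8 in all and at most 12, crops included, and the job is handed in when it is done.

Besides the shell and the picture viewer there is one more tool, called after ">>>" by a JSON object that holds its "method" and its "body", one argument or row to a line. step_arm: Moves the arm, as the interface text tells. Its arguments: {"type":"object","properties":{"steps":{"type":"array"},"force":{"type":"number"}},"required":["steps"]}

```bash
mkdir -p pics; ls; cat > h.py <<'E'
import numpy as np, cv2
from rig import sensors, viewer, ticket, ctrl
def snap(n,f):
    p,d=viewer.snapshot(n); cv2.imwrite('pics/%s.png'%f,p[:,:,::-1]); np.save('pics/%s.npy'%f,d); return p,d
def world(n,u,v,d):
    c=viewer.camera_params(n);K=np.array(c['intrinsics']);E=np.array(c['extrinsics'])
    pc=np.linalg.inv(K)@np.array([u,v,1.])*d
    return (np.linalg.inv(E)@np.r_[pc,1])[:3]
def cloud(n,d):
    c=viewer.camera_params(n);K=np.array(c['intrinsics']);E=np.array(c['extrinsics'])
    v,u=np.indices(d.shape); P=np.stack([(u-K[0,2])/K[0,0]*d,(v-K[1,2])/K[1,1]*d,d,np.ones_like(d)],-1)
    return (P@np.linalg.inv(E).T)[...,:3]
E
python3 - <<'E'
from h import *
print(sensors.observe())
for n in('top','side'):
    snap(n,n+'0'); print(viewer.camera_params(n))
E
```

```text
pics
{'clock': 0.0, 'joints': array([-1.27161660e+00,  3.14011950e-01,  4.49810440e-02,  1.30358990e+00,
       -6.78150902e-06,  1.43118832e+00]), 'qd': array([ 0.00020725, -0.00087181,  0.00178918,  0.00050645, -0.00121965,
        0.00071356]), 'effort': array([ 2.42589129e-03, -4.80632043e+01,  2.98532134e+01,  1.92670355e-02,
       -2.17173010e-04,  1.95354367e-06]), 'tcp_pos': array([ 0.24412501, -0.5200666 ,  0.24140312]), 'ee_rot': array([-0.15394709,  0.69079963, -0.68951402,  0.15383948]), 'ft_force': array([-0.19197781,  0.02636199, -0.50478948]), 'wrist_torque': array([-0.00471477,  0.04992078, -0.04629997]), 'width': 1.001132576486202}
{'intrinsics': array([[372.02132997,   0.        , 317.6821198 ],
       [  0.        , 372.02132997, 200.57006164],
       [  0.        ,   0.        ,   1.        ]]), 'extrinsics': array([[-0.01417259, -0.99989336, -0.00352334,  0.01397308],
       [-0.99231137,  0.01449824, -0.12291438,  0.66664915],
       [ 0.12295236,  0.00175424, -0.99241102,  1.08615338],
       [ 0.        ,  0.        ,  0.        ,  1.        ]])}
{'intrinsics': array([[448.27129636,   0.        , 317.60248339],
       [  0.        , 448.27129636, 198.73950388],
       [  0.        ,   0.        ,   1.        ]]), 'extrinsics': array([[-0.99493235, -0.09957437,  0.01394824,  0.68188048],
       [-0.07922475,  0.69094846, -0.7185497 ,  0.10649191],
       [ 0.06191162, -0.71601339, -0.69533573,  1.1095246 ],
       [ 0.        ,  0.        ,  0.        ,  1.        ]])}
```

View pics/top0.png

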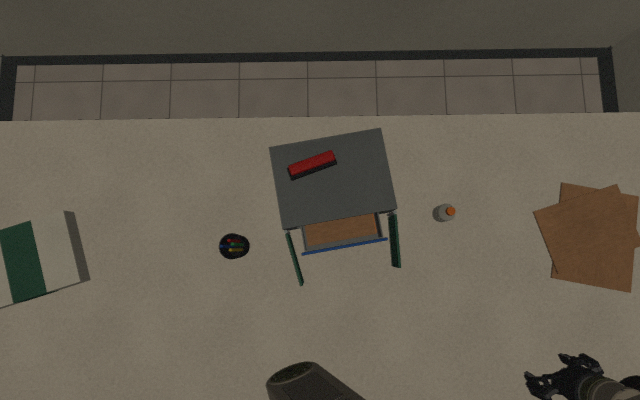

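View pics/side0.png

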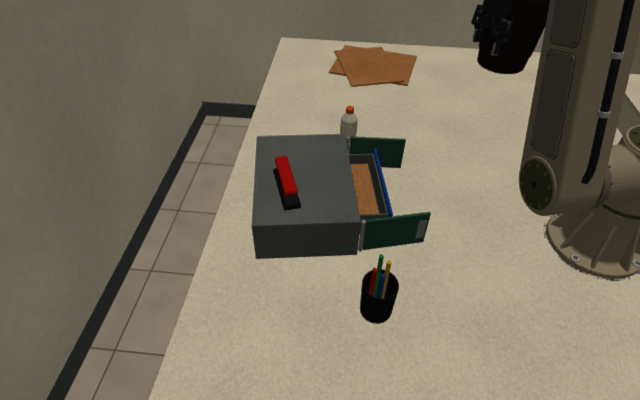

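The top view shows the cabinet with its front edge running (282,229) to (396,210), the blue panel from (302,254) to (386,239), the left door from (287,233) to (301,285) and the right door from (392,213) to (397,267). The cup is at (234,246) and the glue bottle at (446,212). The side view agrees.

```bash
cat >> h.py <<'E'
def pose(p,d):
    X=cloud('top',d); z=X[...,2]
    roof=(abs(z-.115)<.006)&(X[...,0]>.4)&(abs(X[...,1])<.35)&(d>0)&(p.max(-1)-p.min(-1)<25)
    n,l,st,c=cv2.connectedComponentsWithStats(roof.astype('uint8')); k=1+st[1:,4].argmax()
    (cx,cy),(w,h),a=cv2.minAreaRect(X[l==k][:,:2].astype('float32')); print('roof',cx,cy,w,h,a,'z',z[l==k].mean())
    bx=cv2.boxPoints(((cx,cy),(w,h),a)); print(bx.round(4).tolist()); return X,(cx,cy),(w,h),a
E
python3 - <<'E'
from h import *
p=cv2.imread('pics/top0.png')[:,:,::-1].astype(int);d=np.load('pics/top0.npy')
X,c,s,a=pose(p,d)
P=p;r,g,b=P[...,0],P[...,1],P[...,2];z=X[...,2]
near=(X[...,0]>.3)&(abs(X[...,1])<.45)
for n,m in dict(blue=(b>r+40)&(b>g+25)&(z>.075)&(z<.11),green=(g>r+12)&(g>b+5)&(z>.09)&(z<.125)).items():
    m=m&near;k,l,st,ce=cv2.connectedComponentsWithStats(m.astype('uint8'))
    for i in range(1,k):
        if st[i,4]<15: continue
        q=X[l==i]; f=q[:,:2]; mu=f.mean(0); u=np.linalg.svd(f-mu)[2][0]; t=(f-mu)@u
        print(n,st[i],mu,'z',np.median(q[:,2]),'ends',mu+u*t.min(),mu+u*t.max(),'ang',np.degrees(np.arctan2(u[1],u[0])))
for u,v in[(234,246),(446,212)]:print(X[v,u])
E
```

```text
roof 0.7249819040298462 -0.03726367652416229 0.24094468355178833 0.3307025730609894 9.342992782592773 z 0.11557590728741227
[[0.5792999863624573, 0.1062999963760376], [0.6330000162124634, -0.2199999988079071], [0.8707000017166138, -0.1808999925851822], [0.8169999718666077, 0.14550000429153442]]
blue [302 238  85  17 184] [ 0.52887499 -0.06814246] z 0.09565825891861712 ends [ 0.54868432 -0.18896992] [0.50934692 0.05096942] ang 99.31065817991625
green [394 214   7  54 145] [ 0.5419732  -0.21612554] z 0.11053322068834381 ends [ 0.61703425 -0.21298197] [ 0.46878071 -0.21919085] ang -177.60184630918224
green [286 234  17  52 129] [0.49465659 0.07346778] z 0.11051234594065185 ends [0.56507009 0.09361752] [0.42381891 0.05319666] ang -164.03084051314818
[0.53385198 0.26365131 0.00869125]
[ 0.62190588 -0.36436049  0.09241985]
```

```bash
python3 - <<'E'
import cv2
p=cv2.imread('pics/top0.png')[190:300,260:420];cv2.imwrite('pics/c0.png',cv2.resize(p,None,fx=5,fy=5,interpolation=cv2.INTER_CUBIC))
E
```

```text
(no output)
```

View pics/c0.png

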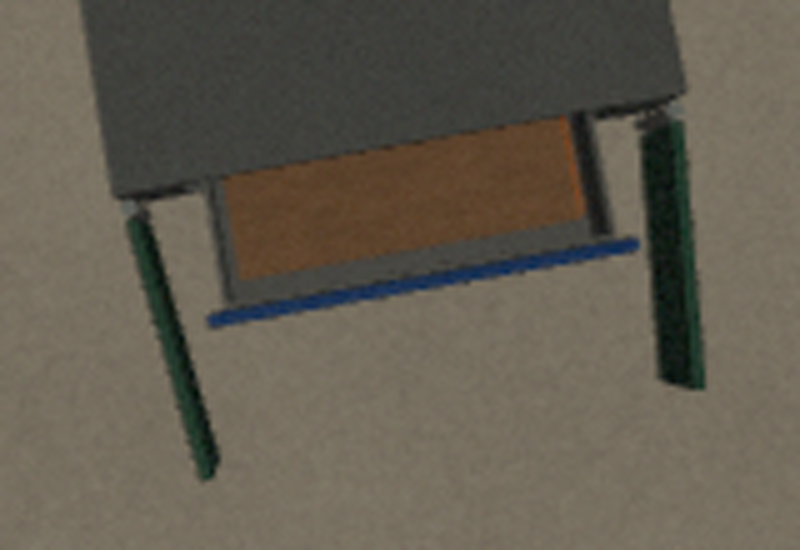

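```bash
python3 - <<'E'
from h import *
from scipy.spatial.transform import Rotation as R
s=sensors.observe();M=R.from_quat(s['ee_rot']).as_matrix();print(M.round(3),ctrl.tip_extent)
O=np.array([.606,-.0569]);a=np.radians(9.34);C=np.array([[np.cos(a),-np.sin(a)],[np.sin(a),np.cos(a)]])
print('jaw yaw in cab deg',np.degrees(np.arctan2(*(C.T@M[:2,2])[::-1])))
print('start tray',O+C@[-.13,0],'end',O+C@[-.015,0])
for side in(1,-1):
  for t in np.radians([83.3,83.3,75,65,55,45,35,25,15,7,0,-1]):
    u=np.array([-np.sin(t),-side*np.cos(t)]);n=np.array([-np.cos(t),side*np.sin(t)])
    r=.108;off=.004+abs(n[0])*.011+abs(n[1])*.0145
    print(side,round(np.degrees(t)),(O+C@(np.array([-.012,side*.157])+r*u+n*off)).round(4))
E
```

```text
[[-0.905 -0.     0.425]
 [-0.425  0.002 -0.905]
 [-0.    -1.    -0.002]] 0.011
jaw yaw in cab deg -74.20283258584101
start tray [ 0.47772345 -0.07799806] end [ 0.59119886 -0.05933439]
1 83 [0.4594 0.0851]
1 83 [0.4594 0.0851]
1 75 [0.4617 0.0706]
1 65 [0.4672 0.0531]
1 55 [0.4759 0.0365]
1 45 [0.4878 0.0212]
1 35 [0.5027 0.008 ]
1 25 [ 0.5202 -0.0025]
1 15 [ 0.5397 -0.0096]
1 7 [ 0.5564 -0.0125]
1 0 [ 0.5714 -0.0129]
1 -1 [ 0.5731 -0.0129]
-1 83 [ 0.5127 -0.2384]
-1 83 [ 0.5127 -0.2384]
-1 75 [ 0.5101 -0.2239]
-1 65 [ 0.5098 -0.2056]
-1 55 [ 0.5127 -0.187 ]
-1 45 [ 0.519  -0.1687]
-1 35 [ 0.5289 -0.1514]
-1 25 [ 0.5421 -0.1359]
-1 15 [ 0.5584 -0.1229]
-1 7 [ 0.5732 -0.1148]
-1 0 [ 0.5873 -0.1096]
-1 -1 [ 0.5889 -0.1091]
```

>>> {"method": "step_arm", "body": {
  "steps": [
    {"translation": [0.1, 0.2, 0], "dr": [0, 0, -0.1], "grip": 255},
    {"translation": [0.2, 0.4, 0], "dr": [0, 0, -0.2], "grip": 255},
    {"translation": [0.3, 0.6, 0], "dr": [0, 0, -0.35], "grip": 255},
    {"translation": [0.4, 0.8, 0], "dr": [0, 0, -0.45], "grip": 255},
    {"translation": [0.5, 1.0, 0], "dr": [0, 0, -0.55], "grip": 255},
    {"translation": [0.5, 1.0, 0], "dr": [0, 0, -0.55], "grip": 255}
  ]
}}

```text
clock: 0.6
tcp_pos: [0.3205, -0.3653, 0.2422]
ee_rot: [-0.059, 0.706, -0.703, 0.059]
ft_force: [-0.3, 0.8, -0.7]
width: 0.146
```

>>> {"method": "step_arm", "body": {
  "steps": [
    {"translation": [0.12, 0.2, 0], "dr": [0, 0, 0], "grip": 255},
    {"translation": [0.22, 0.4, 0], "dr": [0, 0, 0], "grip": 255},
    {"translation": [0.33, 0.6, 0], "dr": [0, 0, 0], "grip": 255},
    {"translation": [0.44, 0.8, 0], "dr": [0, 0, 0], "grip": 255},
    {"translation": [0.55, 1.0, 0], "dr": [0, 0, 0], "grip": 255},
    {"translation": [0.55, 1.0, 0], "dr": [0, 0, 0], "grip": 255}
  ]
}}

```text
clock: 1.1
tcp_pos: [0.4032, -0.2162, 0.2422]
ee_rot: [-0.06, 0.705, -0.704, 0.06]
ft_force: [-0.8, 0.6, 0.2]
width: -0.003
```

>>> {"method": "step_arm", "body": {
  "steps": [
    {"translation": [0.1, 0.2, 0], "dr": [0, 0, 0], "grip": 255},
    {"translation": [0.2, 0.4, 0], "dr": [0, 0, 0], "grip": 255},
    {"translation": [0.3, 0.6, 0], "dr": [0, 0, 0], "grip": 255},
    {"translation": [0.4, 0.8, 0], "dr": [0, 0, 0], "grip": 255},
    {"translation": [0.5, 0.95, 0], "dr": [0, 0, 0], "grip": 255},
    {"translation": [0.5, 0.95, 0], "dr": [0, 0, 0], "grip": 255},
    {"translation": [0.5, 0.95, 0], "dr": [0, 0, 0], "grip": 255}
  ]
}}

```text
clock: 1.68
tcp_pos: [0.4771, -0.0776, 0.2419]
ee_rot: [0.059, -0.705, 0.705, -0.059]
ft_force: [0.0, -0.4, 0.2]
width: -0.003
```

>>> {"method": "step_arm", "body": {
  "steps": [
    {"translation": [0, 0, -0.2], "dr": [0, 0, 0], "grip": 255},
    {"translation": [0, 0, -0.4], "dr": [0, 0, 0], "grip": 255},
    {"translation": [0, 0, -0.6], "dr": [0, 0, 0], "grip": 255},
    {"translation": [0, 0, -0.8], "dr": [0, 0, 0], "grip": 255},
    {"translation": [0, 0, -1.0], "dr": [0, 0, 0], "grip": 255}
  ]
}}

```text
clock: 2.1
tcp_pos: [0.4761, -0.0797, 0.0911]
ee_rot: [0.057, -0.705, 0.705, -0.057]
ft_force: [-0.4, 0.2, -0.6]
width: -0.001
```

>>> {"method": "step_arm", "body": {
  "steps": [
    {"translation": [0, 0, -0.1], "dr": [0, 0, 0], "grip": 255},
    {"translation": [0, 0, -0.1], "dr": [0, 0, 0], "grip": 255},
    {"translation": [0, 0, -0.1], "dr": [0, 0, 0], "grip": 255}
  ]
}}

```text
clock: 2.35
tcp_pos: [0.4756, -0.0791, 0.0768]
ee_rot: [-0.058, 0.705, -0.705, 0.056]
ft_force: [0.2, 0.4, 0.2]
width: 0.003
```

```bash
python3 - <<'E'
from h import *
snap('side','side1');snap('top','top1')
a=cv2.imread('pics/side1.png')[100:300,240:500];b=cv2.imread('pics/top1.png')[180:300,250:420]
cv2.imwrite('pics/v1.png',np.hstack([cv2.resize(a,(400,308)),cv2.resize(b,(400,308))]))
E
```

```text
(no output)
```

View pics/v1.png

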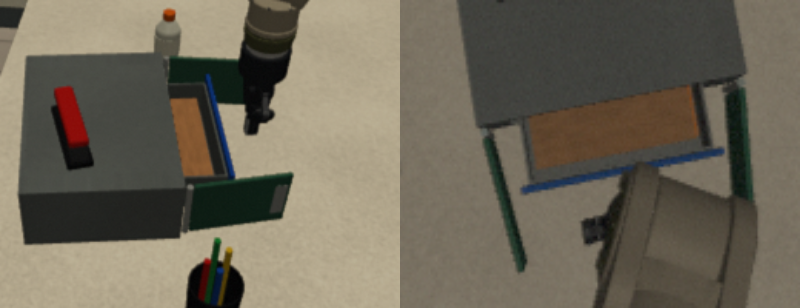

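The fingers stand in front of the blue panel, between the doors: side crop (255,125), top crop (593,230).

>>> {"method": "step_arm", "body": {
  "steps": [
    {"translation": [0.07, 0.012, 0], "dr": [0, 0, 0], "grip": 255},
    {"translation": [0.13, 0.021, 0], "dr": [0, 0, 0], "grip": 255},
    {"translation": [0.17, 0.028, 0], "dr": [0, 0, 0], "grip": 255},
    {"translation": [0.2, 0.033, 0], "dr": [0, 0, 0], "grip": 255},
    {"translation": [0.23, 0.038, 0], "dr": [0, 0, 0], "grip": 255},
    {"translation": [0.26, 0.043, 0], "dr": [0, 0, 0], "grip": 255},
    {"translation": [0.29, 0.048, 0], "dr": [0, 0, 0], "grip": 255},
    {"translation": [0.32, 0.053, 0], "dr": [0, 0, 0], "grip": 255},
    {"translation": [0.35, 0.058, 0], "dr": [0, 0, 0], "grip": 255},
    {"translation": [0.38, 0.062, 0], "dr": [0, 0, 0], "grip": 255}
  ]
}}

```text
clock: 3.28
tcp_pos: [0.5337, -0.0684, 0.0772]
ee_rot: [-0.058, 0.705, -0.705, 0.058]
ft_force: [-2.9, 0.6, 2.0]
width: 0.0
```

>>> {"method": "step_arm", "body": {
  "steps": [
    {"translation": [0.03, 0.005, 0], "dr": [0, 0, 0], "grip": 255},
    {"translation": [0.06, 0.01, 0], "dr": [0, 0, 0], "grip": 255},
    {"translation": [0.09, 0.015, 0], "dr": [0, 0, 0], "grip": 255},
    {"translation": [0.12, 0.02, 0], "dr": [0, 0, 0], "grip": 255},
    {"translation": [0.15, 0.025, 0], "dr": [0, 0, 0], "grip": 255},
    {"translation": [0.18, 0.03, 0], "dr": [0, 0, 0], "grip": 255},
    {"translation": [0.21, 0.035, 0], "dr": [0, 0, 0], "grip": 255},
    {"translation": [0.24, 0.04, 0], "dr": [0, 0, 0], "grip": 255},
    {"translation": [0.27, 0.045, 0], "dr": [0, 0, 0], "grip": 255},
    {"translation": [0.29, 0.048, 0], "dr": [0, 0, 0], "grip": 255}
  ]
}}

```text
clock: 4.12
tcp_pos: [0.5779, -0.0615, 0.0772]
ee_rot: [0.058, -0.705, 0.705, -0.058]
ft_force: [-2.3, 1.0, -0.4]
width: -0.001
```

>>> {"method": "step_arm", "body": {
  "steps": [
    {"translation": [0.012, 0.002, 0], "dr": [0, 0, 0], "grip": 255},
    {"translation": [0.024, 0.004, 0], "dr": [0, 0, 0], "grip": 255},
    {"translation": [0.034, 0.006, 0], "dr": [0, 0, 0], "grip": 255},
    {"translation": [0.044, 0.007, 0], "dr": [0, 0, 0], "grip": 255},
    {"translation": [0.052, 0.008, 0], "dr": [0, 0, 0], "grip": 255},
    {"translation": [0.06, 0.01, 0], "dr": [0, 0, 0], "grip": 255},
    {"translation": [0.066, 0.011, 0], "dr": [0, 0, 0], "grip": 255},
    {"translation": [0.072, 0.012, 0], "dr": [0, 0, 0], "grip": 255}
  ]
}}

```text
clock: 4.78
tcp_pos: [0.5881, -0.0599, 0.0773]
ee_rot: [0.058, -0.705, 0.705, -0.058]
ft_force: [-1.1, 0.0, -2.6]
width: -0.001
```

Now in millimetre steps until the stop is felt.

>>> {"method": "step_arm", "body": {
  "steps": [
    {"translation": [0.005, 0.001, 0], "dr": [0, 0, 0], "grip": 255},
    {"translation": [0.01, 0.002, 0], "dr": [0, 0, 0], "grip": 255},
    {"translation": [0.015, 0.002, 0], "dr": [0, 0, 0], "grip": 255},
    {"translation": [0.02, 0.003, 0], "dr": [0, 0, 0], "grip": 255},
    {"translation": [0.02, 0.003, 0], "dr": [0, 0, 0], "grip": 255}
  ]
}}

```text
clock: 5.2
tcp_pos: [0.5913, -0.0593, 0.0774]
ee_rot: [0.058, -0.705, 0.705, -0.058]
ft_force: [-2.0, -0.8, -2.6]
width: -0.001
```

>>> {"method": "step_arm", "body": {
  "steps": [
    {"translation": [0.004, 0.001, 0], "dr": [0, 0, 0], "grip": 255},
    {"translation": [0.008, 0.001, 0], "dr": [0, 0, 0], "grip": 255},
    {"translation": [0.012, 0.002, 0], "dr": [0, 0, 0], "grip": 255},
    {"translation": [0.012, 0.002, 0], "dr": [0, 0, 0], "grip": 255}
  ]
}}

```text
clock: 5.53
tcp_pos: [0.5926, -0.0591, 0.0774]
ee_rot: [0.058, -0.705, 0.705, -0.058]
ft_force: [-3.5, -1.3, -0.0]
width: 0.001
```

>>> {"method": "step_arm", "body": {
  "steps": [
    {"translation": [0.004, 0.001, 0], "dr": [0, 0, 0], "grip": 255},
    {"translation": [0.008, 0.001, 0], "dr": [0, 0, 0], "grip": 255},
    {"translation": [0.012, 0.002, 0], "dr": [0, 0, 0], "grip": 255},
    {"translation": [0.012, 0.002, 0], "dr": [0, 0, 0], "grip": 255}
  ]
}}

```text
clock: 5.87
tcp_pos: [0.5926, -0.0591, 0.0774]
ee_rot: [0.059, -0.704, 0.705, -0.056]
ft_force: [-9.3, -2.3, 4.4]
width: 0.002
```

Stop felt: position is unchanged and the force has risen to about 9 N. Next I back off, lift, and go round to the outside of the left door.

>>> {"method": "step_arm", "body": {
  "steps": [
    {"translation": [-0.03, -0.005, 0], "dr": [0, 0, 0], "grip": 255},
    {"translation": [-0.15, -0.025, 0], "dr": [0, 0, 0], "grip": 255},
    {"translation": [-0.35, -0.057, 0], "dr": [0, 0, 0], "grip": 255},
    {"translation": [-0.45, -0.07, 0.1], "dr": [0, 0, 0], "grip": 255},
    {"translation": [-0.5, -0.07, 0.35], "dr": [0, 0, 0], "grip": 255},
    {"translation": [-0.5, -0.07, 0.6], "dr": [0, 0, 0], "grip": 255},
    {"translation": [-0.5, -0.07, 0.6], "dr": [0, 0, 0], "grip": 255}
  ]
}}

```text
clock: 6.45
tcp_pos: [0.5243, -0.0704, 0.1752]
ee_rot: [0.053, -0.703, 0.706, -0.063]
ft_force: [1.9, -0.5, 1.3]
width: -0.001
```

>>> {"method": "step_arm", "body": {
  "steps": [
    {"translation": [-0.1, 0.2, 0], "dr": [0, 0, 0], "grip": 255},
    {"translation": [-0.2, 0.4, 0], "dr": [0, 0, 0], "grip": 255},
    {"translation": [-0.3, 0.6, 0], "dr": [0, 0, 0], "grip": 255},
    {"translation": [-0.4, 0.8, 0], "dr": [0, 0, 0], "grip": 255},
    {"translation": [-0.43, 1.0, 0], "dr": [0, 0, 0], "grip": 255},
    {"translation": [-0.43, 1.0, 0], "dr": [0, 0, 0], "grip": 255}
  ]
}}

```text
clock: 6.95
tcp_pos: [0.4548, 0.0849, 0.1681]
ee_rot: [-0.059, 0.705, -0.704, 0.061]
ft_force: [-0.6, 0.4, 0.0]
width: -0.0
```

```bash
python3 - <<'E'
from h import *
print(sensors.observe()['tcp_pos'])
p,d=snap('side','side2')
cv2.imwrite('pics/v2.png',cv2.resize(cv2.imread('pics/side2.png')[100:330,230:530],None,fx=2,fy=2))
E
```

```text
[0.45477853 0.08491155 0.16809299]
```

View pics/v2.png

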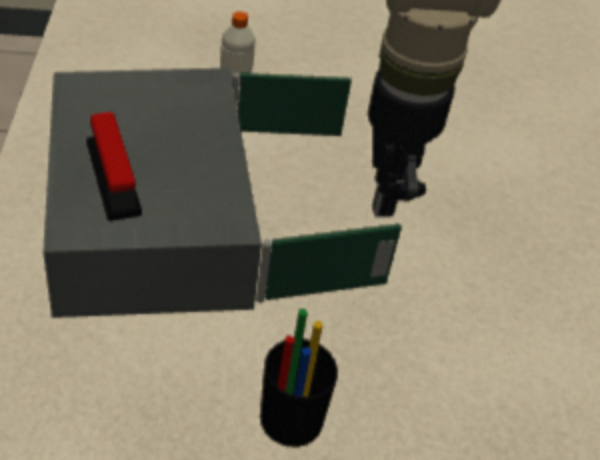

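The tray is home and the blue panel is hidden in the cabinet mouth. The fingers, at (385,210), are above the left door. I move them outward, then down.

>>> {"method": "step_arm", "body": {
  "steps": [
    {"translation": [0, 0.2, 0], "dr": [0, 0, 0], "grip": 255},
    {"translation": [0, 0.2, 0], "dr": [0, 0, 0], "grip": 255},
    {"translation": [0, 0.2, -0.2], "dr": [0, 0, 0], "grip": 255},
    {"translation": [0, 0.2, -0.4], "dr": [0, 0, 0], "grip": 255},
    {"translation": [0, 0.2, -0.6], "dr": [0, 0, 0], "grip": 255},
    {"translation": [0, 0.2, -0.6], "dr": [0, 0, 0], "grip": 255},
    {"translation": [0, 0.2, -0.6], "dr": [0, 0, 0], "grip": 255}
  ]
}}

```text
clock: 7.58
tcp_pos: [0.4546, 0.1099, 0.0766]
ee_rot: [0.058, -0.705, 0.705, -0.057]
ft_force: [0.7, -0.6, 0.9]
width: 0.002
```

>>> {"method": "step_arm", "body": {
  "steps": [
    {"translation": [0.015, -0.07, 0], "dr": [0, 0, 0], "grip": 255},
    {"translation": [0.025, -0.13, 0], "dr": [0, 0, 0], "grip": 255},
    {"translation": [0.03, -0.17, 0], "dr": [0, 0, 0], "grip": 255},
    {"translation": [0.038, -0.21, 0], "dr": [0, 0, 0], "grip": 255},
    {"translation": [0.047, -0.25, 0], "dr": [0, 0, 0], "grip": 255},
    {"translation": [0.056, -0.29, 0], "dr": [0, 0, 0], "grip": 255},
    {"translation": [0.068, -0.33, 0], "dr": [0, 0, 0], "grip": 255},
    {"translation": [0.084, -0.37, 0], "dr": [0, 0, 0], "grip": 255},
    {"translation": [0.1, -0.41, 0], "dr": [0, 0, 0], "grip": 255},
    {"translation": [0.12, -0.45, 0], "dr": [0, 0, 0], "grip": 255}
  ]
}}

```text
clock: 8.42
tcp_pos: [0.4734, 0.0428, 0.0775]
ee_rot: [-0.058, 0.705, -0.705, 0.058]
ft_force: [1.7, 3.1, 3.2]
width: 0.002
```

>>> {"method": "step_arm", "body": {
  "steps": [
    {"translation": [0.02, -0.045, 0], "dr": [0, 0, 0], "grip": 255},
    {"translation": [0.045, -0.08, 0], "dr": [0, 0, 0], "grip": 255},
    {"translation": [0.07, -0.115, 0], "dr": [0, 0, 0], "grip": 255},
    {"translation": [0.096, -0.144, 0], "dr": [0, 0, 0], "grip": 255},
    {"translation": [0.13, -0.175, 0], "dr": [0, 0, 0], "grip": 255},
    {"translation": [0.16, -0.205, 0], "dr": [0, 0, 0], "grip": 255},
    {"translation": [0.195, -0.232, 0], "dr": [0, 0, 0], "grip": 255},
    {"translation": [0.235, -0.257, 0], "dr": [0, 0, 0], "grip": 255},
    {"translation": [0.275, -0.28, 0], "dr": [0, 0, 0], "grip": 255},
    {"translation": [0.31, -0.3, 0], "dr": [0, 0, 0], "grip": 255}
  ]
}}

```text
clock: 9.25
tcp_pos: [0.5203, -0.0021, 0.0772]
ee_rot: [0.058, -0.705, 0.705, -0.058]
ft_force: [-0.5, 1.4, 1.0]
width: -0.003
```

>>> {"method": "step_arm", "body": {
  "steps": [
    {"translation": [0.035, -0.015, 0], "dr": [0, 0, 0], "grip": 255},
    {"translation": [0.07, -0.03, 0], "dr": [0, 0, 0], "grip": 255},
    {"translation": [0.1, -0.042, 0], "dr": [0, 0, 0], "grip": 255},
    {"translation": [0.13, -0.05, 0], "dr": [0, 0, 0], "grip": 255},
    {"translation": [0.16, -0.057, 0], "dr": [0, 0, 0], "grip": 255},
    {"translation": [0.19, -0.062, 0], "dr": [0, 0, 0], "grip": 255},
    {"translation": [0.22, -0.067, 0], "dr": [0, 0, 0], "grip": 255},
    {"translation": [0.245, -0.07, 0], "dr": [0, 0, 0], "grip": 255},
    {"translation": [0.265, -0.071, 0], "dr": [0, 0, 0], "grip": 255},
    {"translation": [0.28, -0.071, 0], "dr": [0, 0, 0], "grip": 255}
  ]
}}

```text
clock: 10.08
tcp_pos: [0.5621, -0.0124, 0.0773]
ee_rot: [0.058, -0.705, 0.705, -0.058]
ft_force: [-0.6, 0.7, 0.5]
width: 0.001
```

>>> {"method": "step_arm", "body": {
  "steps": [
    {"translation": [0.008, 0, 0], "dr": [0, 0, 0], "grip": 255},
    {"translation": [0.016, 0, 0], "dr": [0, 0, 0], "grip": 255},
    {"translation": [0.024, 0, 0], "dr": [0, 0, 0], "grip": 255},
    {"translation": [0.031, 0, 0], "dr": [0, 0, 0], "grip": 255},
    {"translation": [0.038, 0, 0], "dr": [0, 0, 0], "grip": 255},
    {"translation": [0.044, 0, 0], "dr": [0, 0, 0], "grip": 255},
    {"translation": [0.05, 0, 0], "dr": [0, 0, 0], "grip": 255},
    {"translation": [0.056, 0, 0], "dr": [0, 0, 0], "grip": 255},
    {"translation": [0.062, 0, 0], "dr": [0, 0, 0], "grip": 255}
  ]
}}

```text
clock: 10.83
tcp_pos: [0.5703, -0.0124, 0.0772]
ee_rot: [0.058, -0.705, 0.705, -0.057]
ft_force: [-4.6, 0.1, 3.0]
width: -0.001
```

>>> {"method": "step_arm", "body": {
  "steps": [
    {"translation": [0.005, 0, 0], "dr": [0, 0, 0], "grip": 255},
    {"translation": [0.01, 0, 0], "dr": [0, 0, 0], "grip": 255},
    {"translation": [0.014, 0, 0], "dr": [0, 0, 0], "grip": 255},
    {"translation": [0.014, 0, 0], "dr": [0, 0, 0], "grip": 255}
  ]
}}

```text
clock: 11.17
tcp_pos: [0.5702, -0.0125, 0.0767]
ee_rot: [0.06, -0.705, 0.705, -0.056]
ft_force: [-8.4, -2.0, 3.3]
width: 0.001
```

>>> {"method": "step_arm", "body": {
  "steps": [
    {"translation": [-0.03, -0.005, 0], "dr": [0, 0, 0], "grip": 255},
    {"translation": [-0.15, -0.025, 0], "dr": [0, 0, 0], "grip": 255},
    {"translation": [-0.35, -0.057, 0], "dr": [0, 0, 0], "grip": 255},
    {"translation": [-0.45, -0.07, 0.1], "dr": [0, 0, 0], "grip": 255},
    {"translation": [-0.5, -0.07, 0.35], "dr": [0, 0, 0], "grip": 255},
    {"translation": [-0.5, -0.07, 0.6], "dr": [0, 0, 0], "grip": 255},
    {"translation": [-0.5, -0.07, 0.6], "dr": [0, 0, 0], "grip": 255}
  ]
}}

```text
clock: 11.75
tcp_pos: [0.5021, -0.0238, 0.1746]
ee_rot: [0.053, -0.703, 0.706, -0.062]
ft_force: [1.7, -0.1, 1.4]
width: 0.001
```

>>> {"method": "step_arm", "body": {
  "steps": [
    {"translation": [0, -0.2, 0], "dr": [0, 0, 0], "grip": 255},
    {"translation": [0, -0.4, 0], "dr": [0, 0, 0], "grip": 255},
    {"translation": [0, -0.6, 0], "dr": [0, 0, 0], "grip": 255},
    {"translation": [0, -0.8, 0], "dr": [0, 0, 0], "grip": 255},
    {"translation": [0, -1.0, 0], "dr": [0, 0, 0], "grip": 255}
  ]
}}

```text
clock: 12.17
tcp_pos: [0.4989, -0.1746, 0.1678]
ee_rot: [0.057, -0.704, 0.705, -0.059]
ft_force: [0.1, 0.0, 0.2]
width: -0.003
```

>>> {"method": "step_arm", "body": {
  "steps": [
    {"translation": [0.05, -0.2, 0], "dr": [0, 0, 0], "grip": 255},
    {"translation": [0.1, -0.4, 0], "dr": [0, 0, 0], "grip": 255},
    {"translation": [0.1, -0.62, 0], "dr": [0, 0, 0], "grip": 255},
    {"translation": [0.1, -0.62, 0], "dr": [0, 0, 0], "grip": 255},
    {"translation": [0.1, -0.62, 0], "dr": [0, 0, 0], "grip": 255}
  ]
}}

```text
clock: 12.58
tcp_pos: [0.5135, -0.268, 0.1671]
ee_rot: [0.056, -0.705, 0.705, -0.057]
ft_force: [0.4, 0.6, 0.2]
width: 0.002
```

```bash
python3 - <<'E'
from h import *
print(sensors.observe()['tcp_pos'])
p,d=snap('side','side3')
cv2.imwrite('pics/v3.png',cv2.resize(cv2.imread('pics/side3.png')[70:300,230:530],None,fx=2,fy=2))
E
```

```text
[ 0.51354513 -0.26799617  0.16710341]
```

View pics/v3.png

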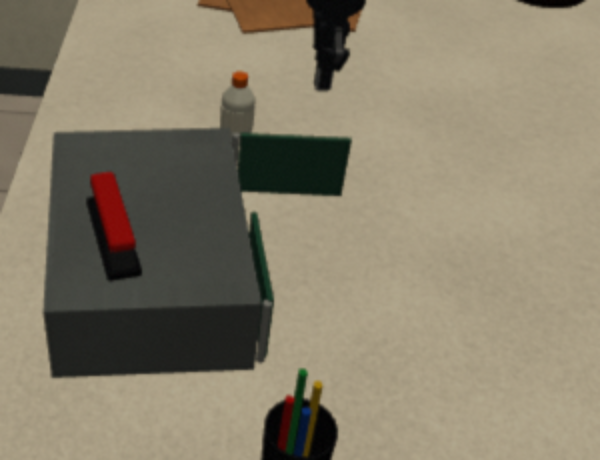

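The left door is shut across the front, (255,215) to (265,300). The fingers, at (323,85), are outside the right door, clear of the glue bottle.

>>> {"method": "step_arm", "body": {
  "steps": [
    {"translation": [0, 0, -0.2], "dr": [0, 0, 0], "grip": 255},
    {"translation": [0, 0, -0.4], "dr": [0, 0, 0], "grip": 255},
    {"translation": [0, 0, -0.6], "dr": [0, 0, 0], "grip": 255},
    {"translation": [0, 0, -0.6], "dr": [0, 0, 0], "grip": 255},
    {"translation": [0, 0, -0.6], "dr": [0, 0, 0], "grip": 255}
  ]
}}

```text
clock: 13.05
tcp_pos: [0.5119, -0.2638, 0.0763]
ee_rot: [-0.059, 0.706, -0.704, 0.057]
ft_force: [-0.0, 0.7, -0.2]
width: 0.0
```

>>> {"method": "step_arm", "body": {
  "steps": [
    {"translation": [0.002, 0.07, 0], "dr": [0, 0, 0], "grip": 255},
    {"translation": [0.003, 0.13, 0], "dr": [0, 0, 0], "grip": 255},
    {"translation": [0.003, 0.17, 0], "dr": [0, 0, 0], "grip": 255},
    {"translation": [-0.004, 0.21, 0], "dr": [0, 0, 0], "grip": 255},
    {"translation": [-0.01, 0.25, 0], "dr": [0, 0, 0], "grip": 255},
    {"translation": [-0.012, 0.3, 0], "dr": [0, 0, 0], "grip": 255},
    {"translation": [-0.014, 0.35, 0], "dr": [0, 0, 0], "grip": 255},
    {"translation": [-0.013, 0.4, 0], "dr": [0, 0, 0], "grip": 255},
    {"translation": [-0.006, 0.45, 0], "dr": [0, 0, 0], "grip": 255},
    {"translation": [0.003, 0.5, 0], "dr": [0, 0, 0], "grip": 255}
  ]
}}

```text
clock: 13.88
tcp_pos: [0.5135, -0.1902, 0.0774]
ee_rot: [0.058, -0.705, 0.705, -0.058]
ft_force: [1.4, -1.9, 3.0]
width: -0.001
```

>>> {"method": "step_arm", "body": {
  "steps": [
    {"translation": [0.006, 0.04, 0], "dr": [0, 0, 0], "grip": 255},
    {"translation": [0.016, 0.08, 0], "dr": [0, 0, 0], "grip": 255},
    {"translation": [0.03, 0.12, 0], "dr": [0, 0, 0], "grip": 255},
    {"translation": [0.048, 0.16, 0], "dr": [0, 0, 0], "grip": 255},
    {"translation": [0.067, 0.2, 0], "dr": [0, 0, 0], "grip": 255},
    {"translation": [0.088, 0.235, 0], "dr": [0, 0, 0], "grip": 255},
    {"translation": [0.11, 0.27, 0], "dr": [0, 0, 0], "grip": 255},
    {"translation": [0.135, 0.3, 0], "dr": [0, 0, 0], "grip": 255},
    {"translation": [0.163, 0.333, 0], "dr": [0, 0, 0], "grip": 255},
    {"translation": [0.19, 0.362, 0], "dr": [0, 0, 0], "grip": 255}
  ]
}}

```text
clock: 14.72
tcp_pos: [0.5423, -0.136, 0.0772]
ee_rot: [-0.058, 0.705, -0.705, 0.058]
ft_force: [-0.6, -1.2, 0.3]
width: -0.003
```

>>> {"method": "step_arm", "body": {
  "steps": [
    {"translation": [0.03, 0.026, 0], "dr": [0, 0, 0], "grip": 255},
    {"translation": [0.06, 0.05, 0], "dr": [0, 0, 0], "grip": 255},
    {"translation": [0.09, 0.074, 0], "dr": [0, 0, 0], "grip": 255},
    {"translation": [0.118, 0.094, 0], "dr": [0, 0, 0], "grip": 255},
    {"translation": [0.145, 0.11, 0], "dr": [0, 0, 0], "grip": 255},
    {"translation": [0.17, 0.123, 0], "dr": [0, 0, 0], "grip": 255},
    {"translation": [0.192, 0.134, 0], "dr": [0, 0, 0], "grip": 255},
    {"translation": [0.21, 0.143, 0], "dr": [0, 0, 0], "grip": 255},
    {"translation": [0.226, 0.148, 0], "dr": [0, 0, 0], "grip": 255},
    {"translation": [0.24, 0.153, 0], "dr": [0, 0, 0], "grip": 255}
  ]
}}

```text
clock: 15.55
tcp_pos: [0.5782, -0.1135, 0.0773]
ee_rot: [-0.058, 0.705, -0.705, 0.058]
ft_force: [-1.6, -0.5, 0.7]
width: -0.005
```

>>> {"method": "step_arm", "body": {
  "steps": [
    {"translation": [0.008, 0.002, 0], "dr": [0, 0, 0], "grip": 255},
    {"translation": [0.016, 0.004, 0], "dr": [0, 0, 0], "grip": 255},
    {"translation": [0.024, 0.007, 0], "dr": [0, 0, 0], "grip": 255},
    {"translation": [0.031, 0.01, 0], "dr": [0, 0, 0], "grip": 255},
    {"translation": [0.038, 0.012, 0], "dr": [0, 0, 0], "grip": 255},
    {"translation": [0.044, 0.014, 0], "dr": [0, 0, 0], "grip": 255},
    {"translation": [0.05, 0.016, 0], "dr": [0, 0, 0], "grip": 255}
  ]
}}

```text
clock: 16.13
tcp_pos: [0.5856, -0.1112, 0.0774]
ee_rot: [0.058, -0.705, 0.705, -0.058]
ft_force: [-1.1, -0.8, 0.0]
width: 0.001
```

>>> {"method": "step_arm", "body": {
  "steps": [
    {"translation": [0.005, 0.001, 0], "dr": [0, 0, 0], "grip": 255},
    {"translation": [0.01, 0.002, 0], "dr": [0, 0, 0], "grip": 255},
    {"translation": [0.015, 0.003, 0], "dr": [0, 0, 0], "grip": 255},
    {"translation": [0.02, 0.003, 0], "dr": [0, 0, 0], "grip": 255},
    {"translation": [0.02, 0.003, 0], "dr": [0, 0, 0], "grip": 255}
  ]
}}

```text
clock: 16.55
tcp_pos: [0.5865, -0.1108, 0.077]
ee_rot: [-0.059, 0.705, -0.705, 0.056]
ft_force: [-6.6, -1.9, 2.9]
width: 0.002
```

>>> {"method": "step_arm", "body": {
  "steps": [
    {"translation": [0.006, 0.001, 0], "dr": [0, 0, 0], "grip": 255},
    {"translation": [0.01, 0.001, 0], "dr": [0, 0, 0], "grip": 255},
    {"translation": [0.01, 0.001, 0], "dr": [0, 0, 0], "grip": 255}
  ]
}}

```text
clock: 16.8
tcp_pos: [0.5865, -0.1107, 0.0768]
ee_rot: [-0.06, 0.705, -0.705, 0.055]
ft_force: [-10.4, -2.8, 5.0]
width: 0.001
```

>>> {"method": "step_arm", "body": {
  "steps": [
    {"translation": [-0.03, -0.005, 0], "dr": [0, 0, 0], "grip": 255},
    {"translation": [-0.15, -0.025, 0], "dr": [0, 0, 0], "grip": 255},
    {"translation": [-0.35, -0.057, 0], "dr": [0, 0, 0], "grip": 255},
    {"translation": [-0.6, -0.1, 0.1], "dr": [0, 0, 0], "grip": 255},
    {"translation": [-0.8, -0.3, 0.35], "dr": [0, 0, 0], "grip": 255},
    {"translation": [-0.9, -0.6, 0.6], "dr": [0, 0, 0], "grip": 255},
    {"translation": [-1.0, -1.0, 0.8], "dr": [0, 0, 0], "grip": 255},
    {"translation": [-1.0, -1.0, 0.8], "dr": [0, 0, 0], "grip": 255},
    {"translation": [-1.0, -1.0, 0.8], "dr": [0, 0, 0], "grip": 255}
  ]
}}

```text
clock: 17.55
tcp_pos: [0.4407, -0.2652, 0.2011]
ee_rot: [0.055, -0.703, 0.707, -0.059]
ft_force: [1.4, -0.6, -0.0]
width: -0.001
```

```bash
python3 - <<'E'
from h import *
print(sensors.observe()['tcp_pos'])
p,d=snap('top','top4');snap('side','side4')
a=cv2.imread('pics/side4.png')[90:330,230:500];b=cv2.imread('pics/top4.png')[110:290,210:460]
cv2.imwrite('pics/v4.png',np.hstack([cv2.resize(a,(400,356)),cv2.resize(b,(400,356))]))
p=p.astype(int);X,c,s,ang=pose(p,d);r,g,b=p[...,0],p[...,1],p[...,2]
O=np.array([.606,-.0569]);t=np.radians(9.34);C=np.array([[np.cos(t),-np.sin(t)],[np.sin(t),np.cos(t)]])
m=(g>r+12)&(g>b+5)&(X[...,2]>.1)&(X[...,2]<.125)&(X[...,0]>.45)&(abs(X[...,1])<.3)
q=(X[m][:,:2]-O)@C
for k in(1,-1):
    w=q[q[:,1]*k>0]; print(k,len(w),w.mean(0),np.polyfit(w[:,1],w[:,0],1),w.min(0),w.max(0))
E
```

```text
[ 0.44074456 -0.26515586  0.20107591]
roof 0.7252808213233948 -0.03730513155460358 0.2412075400352478 0.330538272857666 9.326858520507812 z 0.11555091328464928
[[0.5795000195503235, 0.10620000213384628], [0.6330999732017517, -0.2198999971151352], [0.8711000084877014, -0.18080000579357147], [0.8174999952316284, 0.1453000009059906]]
1 139 [-0.01253571  0.09035158] [-0.01814284 -0.01089648] [-0.0221821  0.0066964] [-0.00865256  0.29670055]
-1 132 [-0.0122519  -0.07800296] [-0.00013308 -0.01226228] [-0.0156966  -0.15168349] [-0.00843435 -0.00440091]
```

View pics/v4.png

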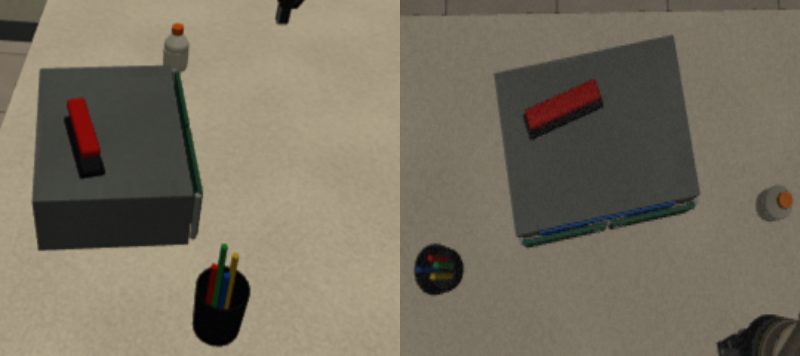

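Both doors lie across the front, (523,243) to (693,205) in the top crop, with the blue panel home behind them; the cup, glue bottle and stapler have not moved. The left door's fit picked up a green pen, so I'll refit without it and hand in if it's flat.

```bash
python3 - <<'E'
from h import *
p=cv2.imread('pics/top4.png')[:,:,::-1].astype(int);d=np.load('pics/top4.npy');X=cloud('top',d);r,g,b=p[...,0],p[...,1],p[...,2]
O=np.array([.606,-.0569]);t=np.radians(9.34);C=np.array([[np.cos(t),-np.sin(t)],[np.sin(t),np.cos(t)]])
m=(g>r+12)&(g>b+5)&(X[...,2]>.1)&(X[...,2]<.125)&(X[...,0]>.45)&(abs(X[...,1])<.3)
q=(X[m][:,:2]-O)@C;w=q[(q[:,1]>0)&(q[:,1]<.16)];f=np.polyfit(w[:,1],w[:,0],1);print(f)
m=(b>r+30)&(b>g+20)&(X[...,2]>.075)&(X[...,2]<.105)&(X[...,0]>.45)&(abs(X[...,1])<.25)
print('blue x',np.median(((X[m][:,:2]-O)@C)[:,0]) if m.any() else None)
if abs(f[0])<.012: print(ticket.sign_off())
E
```

```text
[-0.0004399  -0.01218188]
blue x -0.0017264774686110514
the job is handed in; nothing more can be done
None
```

I pushed the tray home with closed fingertips until it met its stop, then swung the left door shut, then the right. The job is handed in, with about 18 s of the 70 s used.

- **Forces:** each stop was confirmed by the position no longer changing while the force rose to about 8–11 N. Wrist force readings never went above about 12 N.
- **Doors:** in the last top image both lie parallel to the cabinet front to within 0.03° and about 12 mm in front of it, as they should when shut.
- **Tray:** the middle of its front panel measured 1.7 mm in front of the cabinet, against about 0 expected when home. That is within the 2 mm calibration, and the hard stop was felt.
- **Loose things:** in the last pictures the pen cup, glue bottle and stapler look unmoved, though I did not measure them again. The gripper stood clear of everything.
- **Check that misled:** my first fit of the left door came out about 1° off because it had picked up a green pen. Refitted without the pen, the door was flat.

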